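# Roll the specimen jar onto the viewing window

## Robot

A 6-joint arm with a two-finger parallel gripper is mounted at the origin on the work surface. World frame = base frame: x ahead of the robot, y to its left, z up, the work surface at z = 0. Lengths are in m, angles in rad, forces in N, time in s.
With the tool pointing down it reaches from about 0.375 to 0.975 m from the base axis. Payload 3.8 kg.
Tool frame: the origin (TCP) lies at the very end of the fingers, on their centre line; the grasp point (between the pads) lies 19 mm behind it; z points along the fingers, y is the direction in which the jaws open and shut (so a half turn about z gives the same grasp; the last joint's range is limited). The gripper opens to 85 mm and grips with 20 to 120 N. Pads are 22 mm wide; open, the fingers measure 114 mm over their backs; the gripper's body (76 mm by 85 mm) begins 54 mm behind the grasp point. The pads swing forward as they close: fully open they stand 13 mm farther back than shut.
Start: joints at [1.212, 0.264, 1.604, -0, 1.274, -0.037], TCP at [0.213, 0.64, 0.231] pointing down, gripper open.
Joint ranges: [-2.63, 2.63], [-0.94, 2.18], [0.31, 2.57], [-1.31, 4.45], [0, 2.66], [-2.55, 2.55]. Speed limits (rad/s): [2.57, 2.57, 3.14, 3.14, 3.14, 3.14].

## Interface

Orientations are given as a rotation vector (axis times angle).
In Python, from cell import monitor, cams, workorder, models gives the robot as it stands. The module is installed in compiled form; this text tells all that it offers.
- The arm moves only by the tool send_rows, never from a script. Its argument "rows" is a list that holds one entry, the list of rows, each a list of 5 numbers: the opening, from 0 (shut) to 1 (fully open), then the shift along the tool's x, y, z each as a share of 0.02 m, from -1 to 1, then the turn about the tool's z as a share of pi rad, from -1 to 1. In form: [[[fingers, x, y, z, spin], ...]]. A call has 1 to 5 rows; each row shifts and turns the commanded pose from where the row before left it, along the tool's axes as they then stand; what a row does not reach is not made up. A row lasts 1/10 s, in which the tool goes at most 50 mm and 8.59 degrees, less where a joint would pass 70% of its speed; a pose out of reach is approached as far as the arm can. A call with a number of a shift or a turn outside -1 to 1 is refused whole. A call with a gripper value outside its range is refused whole. The fingers move at their own pace and stop on an object; "force" is the grip in N (left out, the last holds). Time passes only in rows, so rows that do not move let the fingers close. It gives the time, the measured TCP pose, the force and the opening at its end, in the units of the state.
- monitor.read_state(): the state, without advancing time (a new reading comes with each control period).
- cams.grab_frame(name): name is "scene" or "side" or "wrist"; returns a dict with "image" (384x512x3 uint8, red, green, blue), "fov_y" (degrees; the focal length in pixels is half the picture's height over the tangent of half this angle, whatever the lens; pixels are square), "cx", "cy" (the principal point, pixels), "world_to_cam" (4x4, takes a point from world to camera coordinates). Camera axes: x right, y down, z forward; pixel columns grow to the right and rows downward; lengths in m; the calibration is good to about 2 mm. The wrist camera is an equidistant fisheye: a pixel r from the principal point sees the ray r / f radians off the axis. A picture is of the moment at which its call begins. There is no depth.
- workorder.hand_in(): hands the job in, once; it reports no verdict.
Trained networks look in the newest picture that a camera, given by its name, has taken for a name from the list of things; names that differ only in an ending like _2 or _b are one class to them, and where a whole thing is asked for, a point or a joint stands for the part that bears it (a point fixed in the world has none). Each returns a list of dicts, best first, with "conf" (0 to 1); they miss things now and then, are a little off and sometimes report something else, mostly with a low value. They report only what shows in the picture. A call takes as long as a camera call. They do not tell look-alikes from the thing itself.
- models.boxes_of(label, camera): "rect" ([left, top, right, bottom] in pixels, round what is visible of it).
- models.silhouettes(label, camera): "region" (384x512 bool, what is visible of it) and "rect" ([left, top, right, bottom] in pixels, round what is visible of it).
The state is a dict: "time_s": time; "q": joint angles; "joint_vel": joint speeds; "effort": joint torques, N m; "position": TCP position; "tcp_rot": TCP orientation; "ft_force": force on the tool from outside, world axes, zero at the start; "moment": the same for the moment, N m; "opening": finger opening in m.
Only numpy, scipy, OpenCV 4.12 (cv2) and the standard library are available. Lean on these libraries where they do the work, as an engineer would, in place of code of your own. Each camera call takes 0.05 s, during which the arm holds its last target. There are 200 camera calls.

## Task

With your fingertips on top of the lying specimen jar, roll it along its black tray until it comes to rest centred on the green viewing window, then take the fingers away. Push it only along its upper side, so that it really rolls; do not grip or lift it, and do not let it run against the end stops. Leave everything else on the bench where it is.

Things in the scene. Friction and masses are not known exactly. Their poses are not given: they have to be found in the camera images.
- jar: white jar, blue cap, lying across the tray: rigid cylinder 72 mm diameter, 110 mm long, 0.2-0.4 kg. Origin on its axis at mid-length, 46 mm above the bench (top at 82); x along it to the cap, z up at the start. Rolls half as far as a fingertip on its top moves (several strokes), 1 rad per 36 mm; friction about 0.6; let go at 0.05 m/s it coasts a few mm. Touch only the top 15 mm of its height.
- tray: fixed black tray, 150 mm (x) by 380 mm (y), floor 10 mm above the bench; origin on the bench under its centre. The jar rolls along its y. Side rails: 10 mm thick, tops 22 mm above the bench, 130 mm apart inside (10 mm play at each jar end). Aluminium end stops 32 mm high, inner faces at y = -178 and +178 mm: the jar touches them with its axis at y = -142 or +142 mm.
- green_window: flat green-framed window in the tray's floor (look only), 30 mm along the tray by 130 mm across it, with equally wide green marks on both side rails that stay visible under the jar. Origin at its centre on the floor, axes parallel to the tray's. The jar's axis must end over its centre line; it starts 70 to 115 mm away, to either side.
- orange_window: the same with an orange frame, on the other half of the tray: not the one wanted. Which half is which changes.
- slide_box: loose microscope slide box, blue with white lid, 86 x 76 x 34 mm high, on the bench beside the tray; leave it. Origin under its centre.
- dropper: loose small amber dropper bottle, 38 mm in diameter, 85 mm high, standing on the bench beside the tray; leave it. Origin under its centre.
- dish: loose covered glass dish, 64 mm in diameter, 15 mm high, on the bench beside the tray; leave it. Origin under its centre.
There are look-alikes about, which are no part of the job. What is shaped like the jar but purple or yellow is not meant.

How it is judged:
By the outcome, as a careful person would: the job done as asked, in the order asked, and still so for the second after the job is handed in, with the robot touching nothing.
It also fails if it takes over 72 s, if anything falls off the work surface, if the arm or the gripper's body presses on something with over 40 N, if the wrist force passes 120 N, or if a joint passes its speed limit or range.

## Working session

There is one attempt and no reset: what is moved stays moved. The work goes in short steps, Python scripts to look and compute and a tool call to move; the robot and the scene stay as the last step left them, time stands still between calls to the robot, and variables do not carry over. Pictures are saved under pics/ and viewed, about 8 in all and at most 12, crops included, and the job is handed in when it is done.

Besides the shell and the picture viewer there is one more tool, called after "Call:" in YAML: its name, and indented under it one key for each argument. send_rows: Moves the arm, as the interface text tells. Its arguments: {"type":"object","properties":{"rows":{"type":"array"},"force":{"type":"number"}},"required":["rows"]}

```bash
mkdir -p pics
cat > h.py <<'E'
import numpy as np, cv2
from cell import monitor, cams, workorder, models
def grab(n,save=None):
    f=cams.grab_frame(n)
    if save: cv2.imwrite('pics/'+save,f['image'][:,:,::-1])
    return f
def foc(f): return 192/np.tan(np.radians(f['fov_y'])/2)
def ray(f,u,v,fish=False):
    F=foc(f); a=np.array([(u-f['cx'])/F,(v-f['cy'])/F])
    if fish:
        r=np.linalg.norm(a)+1e-12; d=np.r_[np.sin(r)*a/r,np.cos(r)]
    else: d=np.r_[a,1]
    M=np.linalg.inv(f['world_to_cam']); return M[:3,3],M[:3,:3]@d
def atz(f,u,v,z,fish=False):
    o,d=ray(f,u,v,fish); return o+d*(z-o[2])/d[2]
def tri(*rays):
    A=0;b=0
    for o,d in rays:
        d=d/np.linalg.norm(d);P=np.eye(3)-np.outer(d,d);A=A+P;b=b+P@o
    return np.linalg.solve(A,b)
def proj(f,p,fish=False):
    c=f['world_to_cam']@np.r_[p,1];F=foc(f)
    if fish:
        r=np.hypot(c[0],c[1]);t=np.arctan2(r,c[2]);return f['cx']+F*t*c[0]/r,f['cy']+F*t*c[1]/r
    return f['cx']+F*c[0]/c[2],f['cy']+F*c[1]/c[2]
E
python3 - <<'E'
from h import *
s=monitor.read_state();print(s)
ims=[]
for n in ['scene','side','wrist']:
    f=grab(n,n+'0.png');ims.append(f['image']);print(n,np.linalg.inv(f['world_to_cam']).round(3).tolist(),f['fov_y'],f['cx'],f['cy'])
    for l in ['jar','tray','green_window','orange_window']:
        print(l,[(np.round(b['rect']).tolist(),round(b['conf'],2)) for b in models.boxes_of(l,n)][:3])
E
```

```text
{'time_s': 0.0, 'q': array([ 1.21209260e+00,  2.64788475e-01,  1.60540571e+00, -2.10760727e-07,
        1.27372299e+00, -3.68941733e-02]), 'joint_vel': array([-0.00050506, -0.00221345,  0.00097984, -0.00135306, -0.00102933,
        0.00057986]), 'effort': array([-1.50845783e-03, -5.15101111e+01, -3.67313325e+01, -1.77138018e-04,
        1.27956702e-02,  1.57355157e-05]), 'position': array([0.21322402, 0.63964088, 0.22992113]), 'tcp_rot': array([-0.50324526, -3.10055916,  0.00357969]), 'ft_force': array([-0.00040349,  0.26810914,  0.28510768]), 'moment': array([-0.02210107,  0.05814602,  0.00851483]), 'opening': 0.08560532120817892}
scene [[0.766, 0.469, -0.441, 1.049], [0.643, -0.562, 0.519, -0.48], [-0.004, -0.681, -0.732, 0.89], [0.0, 0.0, 0.0, 1.0]] 45.91969056970852 259.68158641648057 186.60917281498567
jar [([265.0, 272.0, 319.0, 335.0], 0.92), ([302.0, 107.0, 328.0, 153.0], 0.9), ([175.0, 279.0, 232.0, 342.0], 0.8)]
tray [([199.0, 144.0, 318.0, 269.0], 0.88)]
green_window []
orange_window [([216.0, 212.0, 279.0, 238.0], 0.84)]
side [[-0.998, -0.029, 0.064, 0.485], [-0.068, 0.621, -0.781, 0.819], [-0.017, -0.783, -0.621, 0.657], [0.0, 0.0, 0.0, 1.0]] 46.527278920924985 256.7963033099105 188.36878384864497
jar [([220.0, 184.0, 279.0, 226.0], 0.9), ([208.0, 112.0, 238.0, 156.0], 0.9), ([336.0, 210.0, 403.0, 274.0], 0.83)]
tray [([210.0, 158.0, 306.0, 298.0], 0.58)]
green_window [([215.0, 231.0, 294.0, 256.0], 0.84)]
orange_window [([212.0, 183.0, 276.0, 202.0], 0.49)]
wrist [[0.316, 0.9, 0.301, 0.137], [0.949, -0.3, -0.099, 0.666], [0.001, 0.317, -0.949, 0.375], [0.0, 0.0, 0.0, 1.0]] 65.70646984690485 250.25100422820105 188.38344182567698
jar [([22.0, 269.0, 65.0, 329.0], 0.72), ([181.0, 328.0, 196.0, 339.0], 0.69)]
tray [([92.0, 339.0, 137.0, 381.0], 0.73)]
green_window [([96.0, 360.0, 120.0, 384.0], 0.47)]
orange_window []
```

```bash
python3 -c "
import cv2,numpy as np
a=cv2.imread('pics/scene0.png')[90:350,150:350];b=cv2.imread('pics/side0.png')[90:350,180:430]
o=np.hstack([a,b]);o=cv2.resize(o,None,fx=1.77,fy=1.77,interpolation=cv2.INTER_CUBIC);cv2.imwrite('pics/c0.png',o);print(o.shape)"
```

```text
(460, 796, 3)
```

View pics/c0.png

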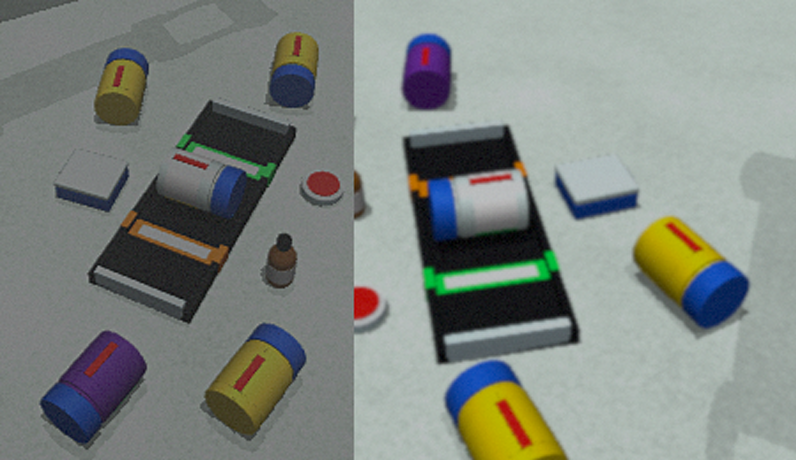

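The views show the white jar between the two windows. Green is at the far end in the scene view and the near end in the side view. Next I'll measure it.

```bash
cat >> h.py <<'E'
from scipy.optimize import minimize
def hull(pts,S=4):
    m=np.zeros((384*S//1,512*S),np.uint8)
    h=cv2.convexHull(np.float32(pts)); cv2.fillConvexPoly(m,np.int32(np.round((h+0.5)*S)),1)
    return cv2.resize(m.astype(np.float32),(512,384),interpolation=cv2.INTER_AREA)
def jarpts(f,x,y,a,fish=False,z=.046):
    ax=np.array([np.cos(a),np.sin(a),0]);n=np.array([-ax[1],ax[0],0]);t=np.linspace(0,2*np.pi,40)
    c=np.array([x,y,z])
    return [proj(f,c+s*.055*ax+.036*(np.cos(k)*n+np.sin(k)*np.array([0,0,1])),fish) for s in(-1,1) for k in t]
def jarfit(views,x0):  # views: list of (frame,mask,fish)
    def cost(p): return sum(1-np.minimum(m,h).sum()/np.maximum(m,h).sum() for f,m,w in views for h in [hull(jarpts(f,*p,w))])
    return minimize(cost,x0,method='Nelder-Mead',options=dict(initial_simplex=np.array([x0,[x0[0]+.01,x0[1],x0[2]],[x0[0],x0[1]+.01,x0[2]],[x0[0],x0[1],x0[2]+.1]]),xatol=2e-4,fatol=1e-4))
def colmask(im,lo,hi,s=100,v=60):
    h=cv2.cvtColor(im,cv2.COLOR_RGB2HSV);return cv2.inRange(h,(lo,s,v),(hi,255,255))
E
cat > m0.py <<'E'
from h import *
F={n:grab(n) for n in['scene','side']}
V=[]
for n,f in F.items():
    for c,lo,hi in[('green',45,80),('orange',8,20)]:
        m=colmask(f['image'],lo,hi); k,L,st,ce=cv2.connectedComponentsWithStats(m)
        for i in range(1,k):
            if st[i,4]>12:
                if c=='orange' and not(150<st[i,0]<290 and 120<st[i,1]<260):continue
                ys,xs=np.where(L==i);r=cv2.minAreaRect(np.float32(np.c_[xs,ys]))
                b=cv2.boxPoints(r)
                print(n,c,st[i].tolist(),'cen@.010',atz(f,*ce[i],.010)[:2].round(4),'@.022',atz(f,*ce[i],.022)[:2].round(4))
    sil=models.silhouettes('jar',n)
    for s in sil:
        r=s['rect'];u,v=(r[0]+r[2])/2,(r[1]+r[3])/2;p=atz(f,u,v,.046);print(n,'jar',np.round(r),s['conf'],p[:2].round(3))
        mm=f['image'][s['region']].mean(0);print(mm)
E
python3 m0.py
```

```text
scene green [250, 166, 8, 8, 34] cen@.010 [0.4648 0.1832] @.022 [0.4727 0.1742]
scene green [255, 170, 51, 25, 170] cen@.010 [0.5605 0.2032] @.022 [0.5672 0.1939]
scene orange [218, 209, 10, 10, 45] cen@.010 [0.5073 0.0141] @.022 [0.5147 0.0074]
scene orange [222, 214, 57, 26, 322] cen@.010 [0.5943 0.0284] @.022 [0.6005 0.0215]
scene jar [203. 117. 236. 160.] 0.86 [0.334 0.188]
[88.66534653 82.66435644 54.92673267]
scene jar [175. 277. 236. 339.] 0.8 [ 0.673 -0.211]
[54.91804051 44.26000942 82.20913801]
scene jar [299. 108. 327. 152.] 0.59 [0.516 0.388]
[73.72822665 73.05666317 64.62749213]
scene jar [264. 273. 322. 338.] 0.58 [ 0.807 -0.092]
[92.14579439 86.12429907 55.39813084]
scene jar [235. 171. 288. 215.] 0.55 [0.559 0.105]
[82.28011404 85.01496793 95.70563079]
side green [219, 231, 77, 26, 652] cen@.010 [0.5385 0.1884] @.022 [0.5375 0.2001]
side orange [155, 134, 7, 12, 34] cen@.010 [ 0.8355 -0.1944] @.022 [ 0.829  -0.1756]
side orange [270, 181, 8, 9, 39] cen@.010 [ 0.5133 -0.011 ] @.022 [0.5128 0.0044]
side orange [168, 186, 16, 14, 170] cen@.010 [0.7396 0.0308] @.022 [0.7349 0.0454]
side orange [211, 188, 11, 14, 110] cen@.010 [0.6445 0.0324] @.022 [0.6415 0.047 ]
side jar [142. 132. 179. 179.] 0.89 [ 0.792 -0.067]
[76.4772552  83.97764071 68.88974557]
side jar [337. 210. 404. 273.] 0.85 [0.321 0.203]
[ 99.31099084 100.61407161  53.85137386]
side jar [229. 298. 304. 375.] 0.81 [0.507 0.419]
[129.2248951  117.78769231  29.91244755]
side jar [207. 108. 238. 156.] 0.57 [ 0.654 -0.182]
[65.56053384 38.3422307  97.91706387]
side jar [221. 183. 280. 225.] 0.56 [0.558 0.105]
[112.74752217 120.79029734 139.0829421 ]
```

```bash
cat > m1.py <<'E'
from h import *
def poly(f,P): 
    S=4;m=np.zeros((384*S,512*S),np.uint8);cv2.fillPoly(m,[np.int32(np.round((np.float32([proj(f,p) for p in P])+.5)*S))],1)
    return cv2.resize(m.astype(np.float32),(512,384),interpolation=cv2.INTER_AREA)
def win(f,p):
    x,y,a=p;c,s=np.cos(a),np.sin(a)
    g=lambda u,v,z:np.array([x+c*u-s*v,y+s*u+c*v,z])
    out=0
    for u0,u1,z in[(-.065,.065,.010),(-.075,-.065,.022),(.065,.075,.022)]:
        out=np.maximum(out,poly(f,[g(u0,-.015,z),g(u1,-.015,z),g(u1,.015,z),g(u0,.015,z)]))
    return out
def winfit(f,mask,x0):
    cost=lambda p:1-np.minimum(mask,h).sum()/np.maximum(mask,h).sum() if (h:=win(f,p)) is not None else 0
    return minimize(cost,x0,method='Nelder-Mead',options=dict(initial_simplex=np.array(x0)+np.array([[0,0,0],[.01,0,0],[0,.01,0],[0,0,.08]]),xatol=2e-4,fatol=1e-4))
def cmask(f,lo,hi,box):
    m=colmask(f['image'],lo,hi,70,40);k=np.zeros_like(m);k[box[1]:box[3],box[0]:box[2]]=255;m&=k
    c,_=cv2.findContours(cv2.morphologyEx(m,cv2.MORPH_CLOSE,np.ones((3,3))),cv2.RETR_EXTERNAL,cv2.CHAIN_APPROX_NONE)
    o=np.zeros_like(m);cv2.drawContours(o,c,-1,1,-1);return o.astype(np.float32)
if __name__=='__main__':
    F={n:grab(n) for n in['scene','side']}
    g=winfit(F['side'],cmask(F['side'],45,80,(210,220,305,265)),[.539,.19,.245])
    o=winfit(F['scene'],cmask(F['scene'],7,22,(210,200,290,245)),[.594,.03,.245])
    print('green',g.x.round(4),g.fun,'orange',o.x.round(4),o.fun)
    V=[]
    for n,f in F.items():
        s=models.silhouettes('jar',n)
        for q in s:
            r=q['rect']
            if np.hypot(*(atz(f,(r[0]+r[2])/2,(r[1]+r[3])/2,.046)[:2]-[.558,.105]))<.04: V.append((f,q['region'].astype(np.float32),False));break
    for vv in (V,V[:1],V[1:]):
        j=jarfit(vv,[.559,.105,.245]);print('jar',j.x.round(4),j.fun)
        a=.245;e=np.array([-np.sin(a),np.cos(a)]);print('dist',(g.x[:2]-j.x[:2])@e,(g.x[:2]-o.x[:2])@e, (g.x[:2]-o.x[:2])@[np.cos(a),np.sin(a)])
    d=g.x[:2]-o.x[:2];print('yaw from windows',np.arctan2(-d[0],d[1]))
    for n,f in F.items():
        for l in['slide_box','dropper','dish']:
            print(n,l,[(atz(f,(b['rect'][0]+b['rect'][2])/2,(b['rect'][1]+b['rect'][3])/2,.03)[:2].round(3),round(b['conf'],2)) for b in models.boxes_of(l,n)[:2]])
E
python3 m1.py
```

```text
green [0.5395 0.1912 0.2405] 0.24693500995635986 orange [0.5826 0.0242 0.249 ] 0.14343053102493286
jar [0.5608 0.1091 0.2793] 0.12232577800750732
dist 0.08478268704879793 0.17242504036669096 -0.0012301935391788978
jar [0.5607 0.1094 0.2681] 0.07279419898986816
dist 0.08441592897575703 0.17242504036669096 -0.0012301935391788978
jar [0.5611 0.1087 0.255 ] 0.04979747533798218
dist 0.0851872039323426 0.17242504036669096 -0.0012301935391788978
yaw from windows 0.25213453604853553
scene slide_box [(array([0.435, 0.019]), 0.63)]
scene dropper [(array([0.726, 0.081]), 0.68), (array([0.546, 0.123]), 0.33)]
scene dish [(array([0.693, 0.227]), 0.71)]
side slide_box [(array([0.414, 0.054]), 0.63), (array([0.674, 0.269]), 0.21)]
side dropper [(array([0.726, 0.061]), 0.96)]
side dish [(array([0.674, 0.265]), 0.7)]
```

```bash
cat > plan.py <<'E'
from h import *
import sys,json
from scipy.spatial.transform import Rotation as R
# usage: x y z yaw(rad of tool y) opening
x,y,z,yaw,op=map(float,sys.argv[1:6])
s=monitor.read_state();p=s['position'].copy();M=R.from_rotvec(s['tcp_rot']).as_matrix()
T=np.array([x,y,z]);rows=[]
for i in range(60):
    a=np.arctan2(M[1,1],M[0,1]);d=-(yaw-a)
    t=M.T@(T-p);
    if np.linalg.norm(t)<3e-4 and abs(d)<.004:break
    k=max(1,np.abs(t).max()/.019);t=np.round(t/k/.02,2);sp=round(np.clip(d/np.pi,-.046,.046),4)
    rows.append([op,*t.tolist(),sp]);p=p+M@(t*.02);M=M@R.from_euler('z',sp*np.pi).as_matrix()
print(p,len(rows))
for i in range(0,len(rows),5):print(json.dumps([rows[i:i+5]]))
E
python3 plan.py .563 .100 .16 .249 .5
```

```text
[0.56296815 0.09999433 0.16008062] 32
[[[0.5, -0.95, -0.76, 0.13, 0.046], [0.5, -0.95, -0.56, 0.12, 0.046], [0.5, -0.95, -0.39, 0.11, 0.046], [0.5, -0.95, -0.23, 0.11, 0.046], [0.5, -0.95, -0.09, 0.11, 0.046]]]
[[[0.5, -0.95, 0.05, 0.11, 0.046], [0.5, -0.95, 0.18, 0.11, 0.0423], [0.5, -0.95, 0.32, 0.11, -0.0], [0.5, -0.95, 0.32, 0.11, -0.0], [0.5, -0.95, 0.32, 0.11, -0.0]]]
[[[0.5, -0.95, 0.32, 0.11, -0.0], [0.5, -0.95, 0.32, 0.11, -0.0], [0.5, -0.95, 0.32, 0.11, -0.0], [0.5, -0.95, 0.32, 0.11, -0.0], [0.5, -0.95, 0.32, 0.11, -0.0]]]
[[[0.5, -0.95, 0.32, 0.11, -0.0], [0.5, -0.95, 0.32, 0.11, -0.0], [0.5, -0.95, 0.32, 0.11, -0.0], [0.5, -0.95, 0.32, 0.11, -0.0], [0.5, -0.95, 0.32, 0.11, -0.0]]]
[[[0.5, -0.95, 0.32, 0.11, -0.0], [0.5, -0.95, 0.32, 0.11, -0.0], [0.5, -0.95, 0.32, 0.11, -0.0], [0.5, -0.95, 0.32, 0.11, -0.0], [0.5, -0.95, 0.32, 0.11, -0.0]]]
[[[0.5, -0.95, 0.32, 0.11, -0.0], [0.5, -0.95, 0.32, 0.11, -0.0], [0.5, -0.95, 0.32, 0.11, -0.0], [0.5, -0.95, 0.32, 0.12, -0.0], [0.5, -0.95, 0.32, 0.11, -0.0]]]
[[[0.5, -0.95, 0.32, 0.12, -0.0], [0.5, -0.87, 0.3, 0.1, -0.0]]]
```

Call:
send_rows:
  rows:
    - [[0.5,-0.95,-0.76,0.1,0.046],[0.5,-0.95,-0.56,0.1,0.046],[0.5,-0.95,-0.4,0.1,0.046],[0.5,-0.95,-0.23,0.1,0.046],[0.5,-0.95,-0.1,0.1,0.046]]

```text
time_s: 1.95
position: [0.271, 0.5507, 0.2213]
tcp_rot: [1.575, 2.718, 0.0]
ft_force: [0.4, 0.7, -0.3]
opening: 0.0425
```

Call:
send_rows:
  rows:
    - [[0.5,-0.95,0.05,0.1,0.046],[0.5,-0.95,0.2,0.1,0.042],[0.5,-0.95,0.32,0.1,0],[0.5,-0.95,0.32,0.1,0],[0.5,-0.95,0.32,0.1,0]]

```text
time_s: 2.45
position: [0.3248, 0.4682, 0.2113]
tcp_rot: [1.927, 2.481, 0.0]
ft_force: [0.6, -0.3, -0.1]
opening: 0.0427
```

Call:
send_rows:
  rows:
    - [[0.5,-0.95,0.32,0.1,0],[0.5,-0.95,0.32,0.1,0],[0.5,-0.95,0.32,0.1,0],[0.5,-0.95,0.32,0.1,0],[0.5,-0.95,0.32,0.1,0]]

```text
time_s: 2.95
position: [0.3794, 0.384, 0.2014]
tcp_rot: [1.927, 2.481, 0.001]
ft_force: [0.6, -0.7, 0.4]
opening: 0.0427
```

Call:
send_rows:
  rows:
    - [[0.5,-0.95,0.32,0.1,0],[0.5,-0.95,0.32,0.1,0],[0.5,-0.95,0.32,0.1,0],[0.5,-0.95,0.32,0.1,0],[0.5,-0.95,0.32,0.1,0]]

```text
time_s: 3.45
position: [0.4339, 0.3, 0.1914]
tcp_rot: [1.927, 2.481, 0.001]
ft_force: [-0.6, -0.2, -0.1]
opening: 0.0425
```

Call:
send_rows:
  rows:
    - [[0.5,-0.95,0.32,0.1,0],[0.5,-0.95,0.32,0.1,0],[0.5,-0.95,0.32,0.1,0],[0.5,-0.95,0.32,0.1,0],[0.5,-0.95,0.32,0.1,0]]

```text
time_s: 3.95
position: [0.4884, 0.2158, 0.1814]
tcp_rot: [1.927, 2.481, 0.0]
ft_force: [-0.9, -0.0, 0.0]
opening: 0.0424
```

```bash
python3 plan.py .563 .100 .13 .249 .5; python3 -c "
from h import *
s=monitor.read_state();print(s['position'],s['tcp_rot'],s['opening'],s['ft_force'])"
```

```text
[0.56307891 0.10001661 0.12998684] 7
[[[0.5, -0.95, 0.32, 0.37, 0.0003], [0.5, -0.95, 0.32, 0.37, 0.0], [0.5, -0.95, 0.32, 0.38, 0.0], [0.5, -0.95, 0.32, 0.37, 0.0], [0.5, -0.95, 0.32, 0.38, 0.0]]]
[[[0.5, -0.95, 0.31, 0.37, 0.0], [0.5, -0.83, 0.28, 0.33, 0.0]]]
[0.48841169 0.21577758 0.18137707] [1.92710528e+00 2.48086767e+00 4.93465716e-04] 0.042379628361034025 [-0.89043061 -0.03364911  0.01233989]
```

Next the last approach, then one close look from the wrist camera.

Call:
send_rows:
  rows:
    - [[0.5,-0.95,0.32,0.35,0],[0.5,-0.95,0.32,0.35,0],[0.5,-0.95,0.32,0.35,0],[0.5,-0.95,0.32,0.35,0],[0.5,-0.95,0.32,0.35,0]]

```text
time_s: 4.45
position: [0.543, 0.1316, 0.1462]
tcp_rot: [1.927, 2.481, 0.001]
ft_force: [-0.2, 0.1, -0.5]
opening: 0.0425
```

Call:
send_rows:
  rows:
    - [[0.5,-0.95,0.32,0.35,0],[0.5,-0.83,0.27,0.35,0]]

```text
time_s: 4.65
position: [0.5634, 0.0999, 0.1322]
tcp_rot: [1.927, 2.481, 0.001]
ft_force: [0.2, -0.6, 0.1]
opening: 0.0425
```

Run:
```python
from h import *
f=grab('wrist');s=monitor.read_state();print(s['position'],s['opening'])
im=f['image'].copy()
for u,v in jarpts(f,.561,.109,.249,True): cv2.circle(im,(int(round(u)),int(round(v))),1,(255,0,255),-1)
for p in[(.5395,.1912,.01),(.5826,.0242,.01)]:cv2.circle(im,tuple(int(round(k)) for k in proj(f,p,True)),3,(255,0,0),1)
cv2.imwrite('pics/w1.png',im[:,:,::-1])
```

```text
[0.56396107 0.09788313 0.13090241] 0.04289738952004259
```

View pics/w1.png

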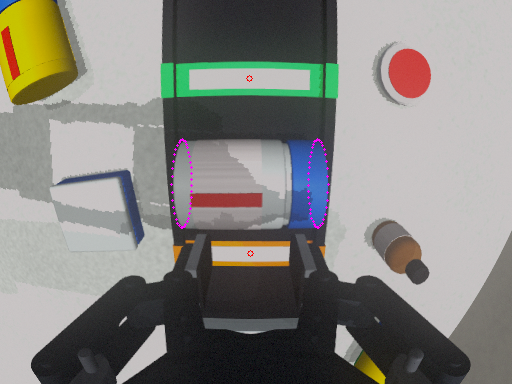

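The wrist view confirms the fit. The predicted jar outline (magenta, x 172–329, y 139–229) lies on the jar, and the predicted window centres (249,78) and (250,253) sit on the green and orange windows. Now I'll lower onto the jar.

Call:
send_rows:
  rows:
    - [[0.5,0.1,0,0.95,0],[0.5,0,0,0.9,0],[0.5,0,0,0.2,0],[0.5,0,0,0.1,0],[0.5,0,0,0,0]]

```text
time_s: 5.2
position: [0.5625, 0.1029, 0.0897]
tcp_rot: [1.927, 2.481, 0.001]
ft_force: [-0.7, -0.0, 0.0]
opening: 0.0428
```

Call:
send_rows:
  rows:
    - [[0.5,0,0,0.1,0],[0.5,0,0,0.1,0],[0.5,0,0,0,0]]

```text
time_s: 5.5
position: [0.5623, 0.1028, 0.0855]
tcp_rot: [1.927, 2.481, 0.001]
ft_force: [0.6, -0.5, -0.2]
opening: 0.0429
```

Call:
send_rows:
  rows:
    - [[0.5,-0.2,0,0.1,0],[0.5,0,0,0.1,0],[0.5,0,0,0,0]]

```text
time_s: 5.8
position: [0.5629, 0.0986, 0.0809]
tcp_rot: [-1.927, -2.48, 0.001]
ft_force: [-0.0, -0.2, 0.3]
opening: 0.0426
```

Call:
send_rows:
  rows:
    - [[0.5,0,0,0.05,0],[0.5,0,0,0,0]]

```text
time_s: 6.0
position: [0.5632, 0.0988, 0.0802]
tcp_rot: [-1.927, -2.481, 0.0]
ft_force: [-0.5, 0.7, -0.1]
opening: 0.0424
```

Call:
send_rows:
  rows:
    - [[0.5,0,0,0.05,0],[0.5,0,0,0,0]]

```text
time_s: 6.2
position: [0.5634, 0.0988, 0.08]
tcp_rot: [1.927, 2.481, 0.0]
ft_force: [-2.0, -0.7, 3.3]
opening: 0.0428
```

Call:
send_rows:
  rows:
    - [[0.5,0,0,0.05,0],[0.5,0.3,0,0,0],[0.5,0.45,0,0,0],[0.5,0.45,0,0,0],[0.5,0.3,0,0,0]]

```text
time_s: 6.7
position: [0.5558, 0.1283, 0.08]
tcp_rot: [1.927, 2.481, -0.0]
ft_force: [-4.3, -1.6, 10.4]
opening: 0.0429
```

Call:
send_rows:
  rows:
    - [[0.5,0,0,0,0],[0.5,0,0,0,0]]

```text
time_s: 6.9
position: [0.5558, 0.1282, 0.08]
tcp_rot: [1.926, 2.481, -0.0]
ft_force: [-5.8, -1.3, 10.5]
opening: 0.0428
```

```bash
cat > j.py <<'E'
from h import *
import sys
e=np.array([-np.sin(.249),np.cos(.249)]);x=np.array([e[1],-e[0]]);G=np.array([.5395,.1912])
F={n:grab(n) for n in['scene','side','wrist']}
for n,f in F.items():
    best=None
    for q in models.silhouettes('jar',n):
        m=q['region']
        c=np.mean(np.argwhere(m),0)[::-1];w=n=='wrist';p=atz(f,*c,.05,w)[:2]
        if abs((p-G)@x)<.04 and abs((p-G)@e)<.22:best=(q,m,w,p);break
    if best is None: print(n,'none');continue
    q,m,w,p=best;r=jarfit([(f,m.astype(np.float32),w)],[p[0],p[1],.249])
    print(n,'y rel green(mm)',((r.x[:2]-G)@e*1e3).round(1),'lat',((r.x[:2]-G)@x*1e3).round(1),'yaw',r.x[2].round(3),'cost',round(r.fun,3),'conf',round(q['conf'],2))
s=monitor.read_state();print('tcp rel green',((s['position'][:2]-G)@e*1e3).round(1),((s['position'][:2]-G)@x*1e3).round(1),s['position'][2].round(4),s['ft_force'].round(1),s['time_s'])
E
python3 j.py
```

```text
scene y rel green(mm) 197.9 lat 34.9 yaw 0.325 cost 0.55 conf 0.81
side y rel green(mm) -69.9 lat 1.1 yaw 0.238 cost 0.075 conf 0.77
wrist y rel green(mm) -70.5 lat 1.2 yaw 0.249 cost 0.177 conf 0.95
tcp rel green -65.3 0.3 0.08 [-4.9 -0.5 11.3] 7.2
```

Call:
send_rows:
  rows:
    - [[0.5,0,0,-0.4,0],[0.5,-0.4,0,-0.1,0],[0.5,-0.45,0,0,0],[0.5,0,0,0.3,0],[0.5,0,0,0.2,0]]

```text
time_s: 7.7
position: [0.5606, 0.1107, 0.079]
tcp_rot: [1.928, 2.48, -0.0]
ft_force: [-8.1, -4.2, 29.9]
opening: 0.0423
```

Call:
send_rows:
  rows:
    - [[0.5,0.3,0,0,0],[0.5,0.5,0,0,0],[0.5,0.5,0,0,0],[0.5,0.5,0,0,0],[0.5,0.3,0,0,0]]

```text
time_s: 8.2
position: [0.5495, 0.1527, 0.0798]
tcp_rot: [-1.927, -2.481, 0.0]
ft_force: [-4.9, -2.0, 13.0]
opening: 0.0427
```

Call:
send_rows:
  rows:
    - [[0.5,0,0,0,0],[0.5,0,0,0,0]]

```text
time_s: 8.4
position: [0.5496, 0.1526, 0.0798]
tcp_rot: [-1.927, -2.481, -0.0]
ft_force: [-5.4, -0.7, 14.1]
opening: 0.043
```

```bash
python3 j.py
```

```text
scene y rel green(mm) -48.8 lat 1.0 yaw 0.269 cost 0.072 conf 0.87
side y rel green(mm) -48.3 lat 0.8 yaw 0.242 cost 0.097 conf 0.64
wrist y rel green(mm) -48.7 lat 1.1 yaw 0.25 cost 0.2 conf 0.76
tcp rel green -40.2 0.2 0.0798 [-5.4 -0.8 13.6] 8.7
```

Call:
send_rows:
  rows:
    - [[0.5,0,0,-0.4,0],[0.5,-0.5,0,-0.1,0],[0.5,-0.5,0,0,0],[0.5,0,0,0.3,0],[0.5,0,0,0.14,0]]

```text
time_s: 9.2
position: [0.5547, 0.1319, 0.0792]
tcp_rot: [-1.928, -2.48, 0.001]
ft_force: [-5.4, -3.6, 18.9]
opening: 0.0427
```

Call:
send_rows:
  rows:
    - [[0.5,0.3,0,0,0],[0.5,0.5,0,0,0],[0.5,0.5,0,0,0],[0.5,0.5,0,0,0],[0.5,0.3,0,0,0]]

```text
time_s: 9.7
position: [0.5436, 0.174, 0.0799]
tcp_rot: [-1.927, -2.48, 0.001]
ft_force: [-2.9, -1.3, 7.2]
opening: 0.0425
```

Call:
send_rows:
  rows:
    - [[0.5,0,0,0,0],[0.5,0,0,-0.4,0],[0.5,-0.5,0,-0.1,0],[0.5,-0.5,0,0,0],[0.5,0,0,0,0]]

```text
time_s: 10.2
position: [0.5493, 0.1524, 0.0891]
tcp_rot: [1.929, 2.479, -0.001]
ft_force: [0.2, 0.1, -0.1]
opening: 0.0428
```

```bash
python3 j.py
```

```text
scene y rel green(mm) -28.1 lat 0.9 yaw 0.283 cost 0.1 conf 0.97
side y rel green(mm) -26.7 lat 0.7 yaw 0.246 cost 0.028 conf 0.95
wrist y rel green(mm) -26.6 lat 0.9 yaw 0.242 cost 0.071 conf 0.89
tcp rel green -38.3 -0.0 0.0892 [-0.3 -0.2 -0.5] 10.5
```

Call:
send_rows:
  rows:
    - [[0.5,0,0,0.3,0],[0.5,0,0,0.18,0],[0.5,0.25,0,0,0],[0.5,0.45,0,0,0],[0.5,0.45,0,0,0]]

```text
time_s: 11.0
position: [0.5431, 0.1768, 0.0801]
tcp_rot: [-1.927, -2.481, 0.001]
ft_force: [-2.8, -0.0, 4.9]
opening: 0.0429
```

Call:
send_rows:
  rows:
    - [[0.5,0.35,0,0,0],[0.5,0,0,0,0],[0.5,0,0,-0.4,0],[0.5,-0.7,0,-0.1,0],[0.5,0,0,0,0]]

```text
time_s: 11.5
position: [0.546, 0.1684, 0.0904]
tcp_rot: [1.927, 2.479, 0.001]
ft_force: [-0.1, -0.8, 0.5]
opening: 0.0426
```

```bash
python3 j.py
```

```text
scene y rel green(mm) 197.2 lat 12.3 yaw 0.592 cost 0.523 conf 0.95
side y rel green(mm) -11.1 lat 0.4 yaw 0.245 cost 0.043 conf 0.97
wrist y rel green(mm) -11.1 lat 0.4 yaw 0.247 cost 0.068 conf 0.62
tcp rel green -22.4 -0.1 0.0896 [-0.2  0.2  0.9] 11.8
```

Call:
send_rows:
  rows:
    - [[0.5,0,0,0.3,0],[0.5,0,0,0.2,0],[0.5,0.2,0,0,0],[0.5,0.35,0,0,0],[0.5,0.35,0,0,0]]

```text
time_s: 12.3
position: [0.5405, 0.1872, 0.0801]
tcp_rot: [-1.927, -2.481, 0.001]
ft_force: [-1.0, -1.0, 5.0]
opening: 0.0427
```

Call:
send_rows:
  rows:
    - [[0.5,0.18,0,0,0],[0.5,0,0,0,0],[0.5,0,0,0,0],[0.5,0,0,-0.4,0],[0.5,0,0,-0.9,0]]

```text
time_s: 12.8
position: [0.538, 0.1902, 0.1041]
tcp_rot: [-1.925, -2.479, 0.005]
ft_force: [-0.2, 0.1, -0.1]
opening: 0.0425
```

Call:
send_rows:
  rows:
    - [[0.5,-0.9,0,-0.9,0],[0.5,-0.9,0,-0.9,0],[0.5,0,0,0,0]]

```text
time_s: 13.1
position: [0.5513, 0.1549, 0.145]
tcp_rot: [1.926, 2.476, 0.007]
ft_force: [-0.2, -0.0, -0.1]
opening: 0.0429
```

```bash
python3 j.py
python3 - <<'E'
from h import *
a=grab('side')['image'][170:300,190:320];b=grab('wrist')['image'][0:260,100:400]
cv2.imwrite('pics/f1.png',np.hstack([cv2.resize(a,(390,390),interpolation=cv2.INTER_CUBIC),cv2.resize(b,(400,346))[0:346] if 0 else cv2.resize(b,(400,390))])[:,:,::-1])
E
```

```text
scene y rel green(mm) 200.2 lat 18.1 yaw 0.565 cost 0.529 conf 0.94
side y rel green(mm) -0.5 lat 0.8 yaw 0.226 cost 0.049 conf 0.66
wrist y rel green(mm) 0.2 lat 0.5 yaw 0.252 cost 0.031 conf 0.68
tcp rel green -36.1 -0.8 0.1405 [ 0.2  0.5 -0.4] 13.4
```

View pics/f1.png

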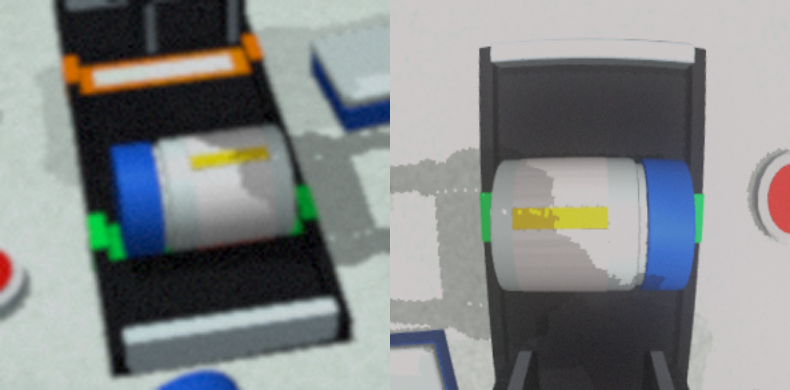

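The jar sits over the green marks, which show at both ends (wrist crop x 486 and 699, y 193–242). One check of the marks and of rest, then I hand in.

```bash
python3 j.py
python3 - <<'E'
from h import *
e=np.array([-np.sin(.249),np.cos(.249)]);G=np.array([.5395,.1912])
f=grab('wrist');m=colmask(f['image'],45,80);k,L,st,ce=cv2.connectedComponentsWithStats(m)
for i in range(1,k):
    if st[i,4]>30: print(st[i],((atz(f,*ce[i],.022,True)[:2]-G)@e*1e3).round(1))
E
```

```text
scene y rel green(mm) 194.4 lat 13.5 yaw 0.604 cost 0.518 conf 0.96
side y rel green(mm) 0.3 lat 0.7 yaw 0.236 cost 0.038 conf 0.82
wrist y rel green(mm) 0.0 lat 0.4 yaw 0.255 cost 0.031 conf 0.93
tcp rel green -36.6 0.1 0.1418 [-0.   0.5 -0.5] 13.8
[167 128   8  33 225] 0.7
[327 128   7  33 179] 1.3
```

```bash
python3 -c "
from h import *
print(workorder.hand_in())"
```

```text
the job is handed in; nothing more can be done
None
```

I rolled the white jar about 85 mm along the tray in five strokes, with the half-open fingertips on its top, and it now rests centred on the green window. I then lifted the fingers about 6 cm clear and handed the job in at about 14 s of the 72 s allowed.

**Position:** in the last side and wrist views the jar's axis was 0.0 to 0.3 mm from the window's centre line as first measured. Against the green rail marks, re-measured from the wrist camera, it was about 1 mm off. Two looks in a row showed it at rest, lying straight across the tray.

**Disagreement:** in the final looks the scene camera's fit picked up a look-alike jar instead (about 195–200 mm off, with a poor match). I ignored it, so the final position rests on the other two cameras.

**Forces:** the fingers normally pressed with about 5–14 N. One touch-down reached about 30 N and another 19 N, so I pressed less deep after that.

**Other things on the bench:** the fingers stayed over the tray and jar throughout. I did not measure the slide box, dropper or dish again at the end.

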